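# Dock a loaded work tray and draw it home with the cam lock

### The job

Slide the aluminium tray, with the tea cup standing in it, along the bench into the slotted dock, pin end first, until it meets the sprung buffers. Then swing the cam lever clockwise through its whole half turn, so that its hook catches the tray's pin and draws the tray fully home against the back stop. Do not lift the tray, keep the cup upright in it, and leave the other things where they stand.

Things in the scene. Friction and masses are not known exactly. Their poses are not given: they have to be found in the camera images.
- tray: Loose aluminium tray, about 0.5 kg. Floor plate 140 mm (x) by 120 mm (y), 8 mm thick. Walls 5 mm thick rise from it to z = 34 mm: outer faces of the end walls at x = +-70 mm, of the side walls at y = +-50 mm, leaving a 10 mm flange along each side. Flat, free walls to push on. Leading end +x, where a tongue with a pin sticks out. Origin: centre of the underside; z up.
- tray_stud (a point): Top of the tray's upright brass pin (smooth, greased), 12 mm diameter, at x = 92 mm, y = 0, z = 38 mm in the tray's frame, on a tongue (18 mm wide, z 12 to 20 mm) that reaches to x = 102 mm.
- tea_cup: White porcelain tea cup, 77 mm wide and 57 mm high, standing loose in the tray near its middle. Origin: centre of the underside; z up.
- dock: Grey dock fixed to the bench, place and yaw vary. +x is the way in; origin on the bench: fully home, the tray's frame coincides with this one. Two rails 19 mm high, x -45 to 70 mm, inner faces y = +-61.5, outer +-80.5 mm; lips over the slots, underside 13 mm up, inner edges y = +-54 mm, take the tray's flanges beneath. The tray slides on the bench itself and when home stands 25 mm out of the rails.
- dock_mouth (a point): Middle of the mouth on the bench, at x = -82 mm, y = 0 in the dock's frame. Flared guide plates, 19 mm high, narrow from about y = +-88 mm here to the rails at x = -45 mm.
- buffer (a joint): Two sprung buffer pins in the back stop, 0 when standing 8 mm proud, 0.008 m when pressed flush. About 2.5 N at first touch, 5 N flush: a tray let go rests up to 8 mm short of home until the cam holds it. The back stop is two pads, front faces at dock x = 70 mm, on a back bar 20 mm high, with a 34 mm gap between them for the tongue.
- cam (a joint): Turn of the cam behind the back stop: 0 to 0.15 rad at the start (open), pi at its stop (locked), growing clockwise from above. Its spiral hook, 24 to 36 mm above the bench and on the dock's -y side when open, catches a pin up to 12 mm short of home in the first 0.6 rad, draws it in until about 2.6 rad, then holds. It stays where it is left; the knob needs a few newtons.
- cam_axis (a point): Point on the upright axis of the cam, 46 mm above the bench, at x = 122 mm, y = 0 in the dock's frame.
- cam_knob (a point): Centre of the top (81 mm above the bench) of the lever's upright round black knob: 16 mm diameter, free from 46 to 81 mm height, 75 mm from the cam axis, fixed to the lever below it (38 to 46 mm up). At joint 0 it lies on the dock's +y side of the axis and travels round by the end away from the tray (dock +x) to the -y side at pi.
- grit_bottle: Bystander: clear jar with aqua cap, 53 mm wide, 96 mm high, beside the dock on its +y side. Origin under its centre.
- wood_block: Bystander: rough brown wooden block, 41 x 70 x 24 mm, beside the dock on its +y side. Origin under its centre.
- red_cup: Bystander: red plastic cup, 71 mm wide, 50 mm high, to the right of the work. Origin under its centre.
Not all that is in view belongs to the job. Leave any black, blue or purple look-alike of the tea_cup alone.

How it is judged:
By the outcome, as a careful person would: the job done as asked, in the order asked, and still so for the second after the job is handed in, with the robot touching nothing.
It also fails if it takes over 72 s, if anything falls off the work surface, if the arm or the gripper's body presses on something with over 40 N, if the wrist force passes 120 N, or if a joint passes its speed limit or range.

### The arm

A 7-joint arm with a two-finger parallel gripper is mounted at the origin on a cart in front of the work surface, level with it; the furniture and walls round the work are solid. World frame = base frame: x ahead of the robot, y to its left, z up, the work surface at z = 0. Lengths are in m, angles in rad, forces in N, time in s.
With the tool pointing down it reaches from about 0.375 to 0.925 m from the base axis. Payload 3.1 kg.
Tool frame: the origin (TCP) lies between the finger pads; the fingertips stand 22 mm ahead of it and the grasp point (between the pads) lies 3 mm ahead of it; z points along the fingers, y is the line along which they close (so a half turn about z gives the same grasp; the last joint's range is limited). The gripper opens to 85 mm and grips with 20 to 120 N. Pads are 22 mm wide; open, the fingers measure 114 mm over their backs; the gripper's body (76 mm by 85 mm) begins 54 mm behind the grasp point. The pads swing forward as they close: fully open they stand 13 mm farther back than shut.
Start: joints at [1.177, 0.383, 0.044, 1.598, -0.018, 1.161, -0.05], TCP at [0.189, -0.622, 0.253] pointing down, gripper open.
Joint ranges: [-2.61, 2.61], [-0.41, 2.15], [-1.48, 1.57], [0, 2.5], [-1.57, 4.71], [0.05, 1.97], [-2.85, 2.85]. Speed limits (rad/s): [2.79, 2.79, 3.14, 3.14, 3.14, 3.14, 3.14].

### API

Orientations are given as a rotation vector (axis times angle).
In Python, from rig import sense, eyes, finish_job gives the robot as it stands. The module is installed in compiled form; this text tells all that it offers.
- The arm moves only by the tool move_arm, never from a script. Its argument "motion" is one flat list of numbers, 6 for each row, row after row: the shift along the tool's x, y, z in mm, then the turn, a rotation vector about the tool's x, y, z in degrees. In form: [x, y, z, rx, ry, rz, x, y, z, rx, ry, rz, ...]. A call has 1 to 12 rows; each row is the pose to reach, as a shift and turn from the pose commanded when the call began, along the tool's axes at that moment; what a row does not reach only later rows make up. A row lasts 1/12 s, in which the tool goes at most 41.7 mm and 7.16 degrees, less where a joint would pass 70% of its speed; a pose out of reach is approached as far as the arm can. A call with a gripper value outside its range is refused whole. "grip" is the opening in per cent of the stroke, from 0 (shut) to 100 (fully open), set as the call begins (left out, the last holds). The fingers move at their own pace and stop on an object; the grip force is fixed at half the most. Time passes only in rows, so rows that repeat a pose let the fingers close. It gives the time, the measured TCP pose, the force, the opening and the grip force at its end, in the units of the state.
- sense(): the state, without advancing time (a new reading comes with each control period).
- eyes.read_camera(name): name is "scene" or "top" or "wrist"; returns (picture, depth): 420x560x3 uint8, red, green, blue; 420x560 float32, m along the optical axis (not along the pixel's ray), 0 where there is no reading.
- eyes.camera_info(name): a dict with "vfov" (degrees; the focal length in pixels is half the picture's height over the tangent of half this angle, whatever the lens; pixels are square), "cx", "cy" (the principal point, pixels), "rvec" (rotation vector, rad) and "tvec" (3), from world to camera coordinates, as OpenCV has them. Camera axes: x right, y down, z forward; pixel columns grow to the right and rows downward; lengths in m; the calibration is good to about 2 mm. A picture is of the moment at which its call begins: read the wrist's pose just before it. camera_info takes no time and is no camera call; for the wrist camera it gives the pose at the moment of the call.
- finish_job(): hands the job in; it is judged then, once.
The state is a dict: "t": time; "q": joint angles; "joint_velocities": joint speeds; "joint_efforts": joint torques, N m; "eef_pos": TCP position; "eef_rot": TCP orientation; "contact_force": force on the tool from outside, world axes, zero at the start; "moment": the same for the moment, N m; "grip_width": finger opening in m; "grip_force": force on a finger pad.
Only numpy, scipy, OpenCV 4.12 (cv2) and the standard library are available. Lean on these libraries where they do the work, as an engineer would, in place of code of your own. Each camera call takes 0.05 s, during which the arm holds its last target. There are 200 camera calls.

## Working session

There is one attempt and no reset: what is moved stays moved. The work goes in short steps, Python scripts to look and compute and a tool call to move; the robot and the scene stay as the last step left them, time stands still between calls to the robot, and variables do not carry over. Pictures are saved under pics/ and viewed, at most 10 in all, crops included, and the job is handed in when it is done.

Besides the shell and the picture viewer there is one more tool, called after "Request:" as name(argument=value, ...), one argument or row to a line, values as JSON. move_arm: Moves the arm, as the interface text tells. Its arguments: {"type":"object","properties":{"motion":{"type":"array"},"grip":{"type":"number"}},"required":["motion"]}

```bash
mkdir -p pics; cat > h.py <<'E'
import numpy as np, cv2
from rig import sense, eyes, finish_job
def cam(n):
    i=eyes.camera_info(n); p,d=eyes.read_camera(n); return p,d,i
def f(i): return 210/np.tan(np.radians(i['vfov'])/2)
def ray(i,u,v):
    R=cv2.Rodrigues(np.array(i['rvec'],float))[0]; t=np.array(i['tvec'],float)
    c=-R.T@t; d=R.T@np.array([(u-i['cx'])/f(i),(v-i['cy'])/f(i),1]); return c,d
def plane(i,u,v,z):
    c,d=ray(i,u,v); return c+d*(z-c[2])/d[2]
def dep(i,u,v,D):
    c,d=ray(i,u,v); return c+d*D
def proj(i,P):
    R=cv2.Rodrigues(np.array(i['rvec'],float))[0]; q=R@np.array(P,float)+np.array(i['tvec'],float)
    return q[0]/q[2]*f(i)+i['cx'], q[1]/q[2]*f(i)+i['cy']
def save(n,p): cv2.imwrite('pics/'+n+'.png',p[:,:,::-1])
E
python3 - <<'E'
from h import *
import pickle
for n in('scene','top'):
    p,d,i=cam(n); save(n,p); pickle.dump((p,d,i),open(n+'.pkl','wb')); print(n,i)
s=sense();print(s)
E
```

```text
scene {'vfov': 45.94668462226439, 'cx': 278.49264936706413, 'cy': 214.4527886490328, 'rvec': array([ 0.87656764, -2.57348599,  1.00091527]), 'tvec': array([0.37979259, 0.39961289, 0.88268743])}
top {'vfov': 55.30869338141778, 'cx': 279.7024046246684, 'cy': 211.94205634963132, 'rvec': array([ 2.14819945, -2.10153907,  0.17033876]), 'tvec': array([-0.13417669,  0.60727703,  1.08609474])}
{'t': 0.1, 'q': array([ 1.17719033,  0.38378263,  0.04379885,  1.59946182, -0.01790787,
        1.16119434, -0.04990309]), 'joint_velocities': array([ 0.00172124, -0.00084378, -0.0009511 , -0.00321613,  0.00195792,
       -0.00144424, -0.0002107 ]), 'joint_efforts': array([ 2.75124119e-03, -4.34727466e+01,  1.02923289e+00, -2.50454628e+01,
        1.07571948e-02,  5.43669274e-03, -2.39908258e-05]), 'eef_pos': array([ 0.1892662 , -0.62097268,  0.25197232]), 'eef_rot': array([-3.10488567e+00, -4.62771282e-01,  7.36184490e-04]), 'contact_force': array([0.17133525, 0.46784026, 0.12628821]), 'moment': array([-0.04997308, -0.00962222,  0.01940622]), 'grip_force': 0.0, 'grip_width': 0.08516473028447569}
```

View pics/top.png

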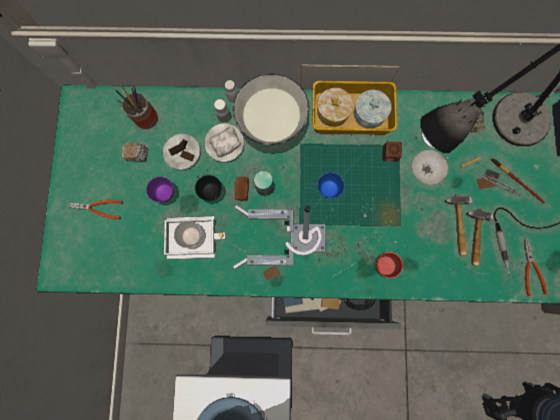

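View pics/scene.png

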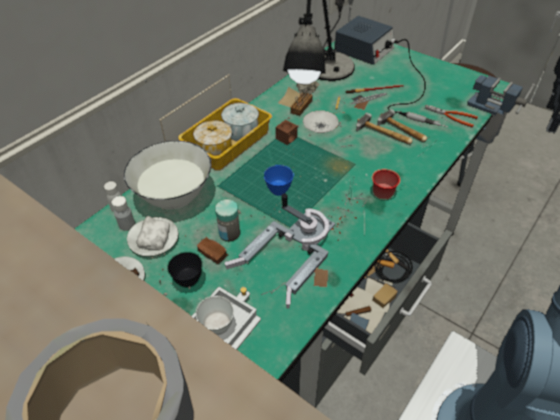

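The top view shows the tray with the white cup at (190,237), its pin at (221,236). The dock spans about (240–325, 205–268), with the lever knob near (307,210). The cup look-alikes are purple (160,189), black (208,187) and blue (331,185). Only the white one in the tray fits. I'll enlarge that area.

```bash
python3 - <<'E'
from h import *
import pickle
p,d,i=pickle.load(open('top.pkl','rb'))
c=p[175:285,155:335]; c=cv2.resize(c,None,fx=4.4,fy=4.4,interpolation=cv2.INTER_CUBIC); save('crop',c)
for n,u,v,z in [('pin',221,236,.038),('knob',307,210,.081)]: print(n,plane(i,u,v,z),dep(i,u,v,d[v,u]))
print(plane(i,190,237,0.05), plane(i,0,0,0), f(i))
E
```

```text
pin [0.53942115 0.04507338 0.038     ] [0.53908632 0.04458391 0.04103725]
knob [ 0.61204142 -0.19662892  0.081     ] [ 0.61317793 -0.19696692  0.07472397]
[0.53336946 0.13058175 0.05      ] [1.31026959 0.81999322 0.        ] 400.76662177194646
```

View pics/crop.png

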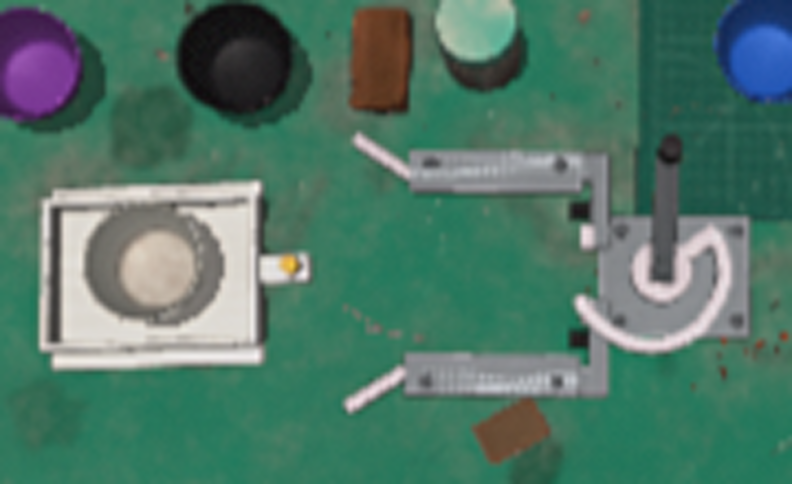

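The crop shows the tray end walls at crop x≈41 and 262 and the pin at (289,265). The dock rails start at x≈410, with outer edges at y≈150 and 397, and the knob is at (670,150). Next I'll compute the poses.

```bash
python3 - <<'E'
from h import *
import pickle
p,d,i=pickle.load(open('top.pkl','rb'))
W=lambda u,v,z: plane(i,155+(u+.5)/4.4-.5,175+(v+.5)/4.4-.5,z)
def fit(src,dst):
    s=np.array(src,float)/1000; t=np.array([x[:2] for x in dst]); a=s-s.mean(0); b=t-t.mean(0)
    th=np.arctan2((a[:,0]*b[:,1]-a[:,1]*b[:,0]).sum(),(a*b).sum()); R=np.array([[np.cos(th),-np.sin(th)],[np.sin(th),np.cos(th)]])
    o=t.mean(0)-R@s.mean(0); return o,th,R,((t-(s@R.T+o))*1000).round(1)
dock=fit([(-45,80.5),(-45,-80.5),(-45,54),(-45,-54)],[W(412,150,.019),W(405,397,.019),W(412,191,.019),W(407,354,.019)])
print('dock',dock[0],np.degrees(dock[1]),dock[3])
o,R=dock[0],dock[2]
for n,P in[('axis',W(661,268,.046)),('knob',W(670,149,.081)),('backbar outer up',W(607,153,.02)),('low',W(607,397,.02))]: print(n,P, ((P[:2]-o)@R*1000).round(1))
tr=fit([(-70,50),(-70,-50),(70,50),(70,-50),(92,0)],[W(41,199,.034),W(41,351,.034),W(262,181+10,.034),W(262,347,.034),W(289,264,.038)])
print('tray',tr[0],np.degrees(tr[1]),tr[3]); print('tray in dock',((tr[0]-o)@R*1000).round(1))
g=cv2.cvtColor(p,cv2.COLOR_RGB2HSV)
for n,u,v,z in[('cup',155+155/4.4,175+265/4.4,.057),('bottle',263,179,.096),('block',241.5,189,.024)]: P=plane(i,u,v,z);print(n,P,((P[:2]-o)@R*1000).round(1))
E
```

```text
dock [ 0.54233004 -0.07396766] -89.55203078948766 [[ 1.1  0.4]
 [-1.2  0.3]
 [-0.1 -0.4]
 [ 0.2 -0.2]]
axis [ 0.54502779 -0.19324294  0.046     ] [119.3   1.8]
knob [ 0.6163176  -0.19626668  0.081     ] [122.9  73. ]
backbar outer up [ 0.62402838 -0.15775069  0.02      ] [84.4 81. ]
low [ 0.46321741 -0.16054869  0.02      ] [ 86.  -79.8]
tray [0.53724673 0.13766453] -86.77188126617102 [[-0.1  2.5]
 [ 0.5  0.9]
 [ 0.3 -2.6]
 [-1.6 -2.2]
 [ 0.9  1.5]]
tray in dock [-211.7   -3.4]
cup [0.53762994 0.12857705 0.057     ] [-202.6   -3.1]
bottle [ 0.69400131 -0.07310979  0.096     ] [  0.3 151.7]
block [ 0.68113143 -0.00639578  0.024     ] [-66.5 139.3]
```

Request:
move_arm(
  motion=[416,-365,0,0,0,-50,416,-365,0,0,0,-50,416,-365,0,0,0,-50,416,-365,0,0,0,-50,416,-365,0,0,0,-50,416,-365,0,0,0,-50,416,-365,0,0,0,-50,416,-365,0,0,0,-50,416,-365,0,0,0,-50,416,-365,0,0,0,-50,416,-365,0,0,0,-50,416,-365,0,0,0,-50],
  grip=60,
)

```text
t: 1.1
eef_pos: [0.453, -0.1948, 0.253]
eef_rot: [-2.621, -1.732, 0.001]
contact_force: [1.1, -0.3, -0.5]
grip_width: 0.0515
grip_force: 0.0
```

```bash
cat >> h.py <<'E'
from scipy.spatial.transform import Rotation as Rn
def to(pos,yaw):
    s=sense(); R=Rn.from_rotvec(s['eef_rot']); T=Rn.from_matrix(np.c_[[np.cos(yaw),np.sin(yaw),0],[np.sin(yaw),-np.cos(yaw),0],[0,0,-1]])
    print('shift',(R.inv().apply(np.array(pos)-s['eef_pos'])*1000).round(1),'turn',np.degrees((R.inv()*T).as_rotvec()).round(1))
def st():
    s=sense(); R=Rn.from_rotvec(s['eef_rot']).as_matrix(); print('t',s['t'],'p',s['eef_pos'].round(4),'yaw',np.degrees(np.arctan2(R[1,0],R[0,0])).round(2),'z',R[:,2].round(3),'F',s['contact_force'].round(1),'w',s['grip_width'],'q',s['q'].round(2))
E
python3 -c "
from h import *
st(); to((.54,.255,.20),np.radians(90.5))"
```

```text
t 1.1 p [ 0.453  -0.1948  0.253 ] yaw 66.94 z [-0.001 -0.    -1.   ] F [ 1.1 -0.3 -0.5] w 0.05147844266056975 q [ 0.72  0.11 -0.42  1.95  0.05  1.09 -0.12]
shift [448.  -96.2  52.9] turn [ -0.    0.  -23.6]
```

Request:
move_arm(
  motion=[448,-96,53,0,0,-23.5,448,-96,53,0,0,-23.5,448,-96,53,0,0,-23.5,448,-96,53,0,0,-23.5,448,-96,53,0,0,-23.5,448,-96,53,0,0,-23.5,448,-96,53,0,0,-23.5,448,-96,53,0,0,-23.5,448,-96,53,0,0,-23.5,448,-96,53,0,0,-23.5,448,-96,53,0,0,-23.5,448,-96,53,0,0,-23.5],
)

```text
t: 2.1
eef_pos: [0.5373, 0.2639, 0.1997]
eef_rot: [-2.194, -2.238, -0.008]
contact_force: [-0.7, 1.3, 0.8]
grip_width: 0.0513
grip_force: 0.0
```

```bash
python3 - <<'E'
from h import *
p,d,i=cam('wrist'); save('w1',p); st(); to((.5385,.245,.034),np.radians(90.5))
print(proj(i,(.541,.207,.034)),proj(i,sense()['eef_pos']+[0,0,-.2]))
E
```

```text
t 2.15 p [0.5376 0.2604 0.1996] yaw 91.03 z [-0.002  0.005 -1.   ] F [-0.7 -0.1 -0.6] w 0.0516439497081794 q [ 0.05  0.43 -0.7   1.75  0.3   1.07 -0.73]
shift [-16.3   1.  165.5] turn [-0.1 -0.3  0.5]
(np.float64(284.1988072503097), np.float64(256.4886564838826)) (np.float64(281.87056962206617), np.float64(198.688273385885))
```

View pics/w1.png

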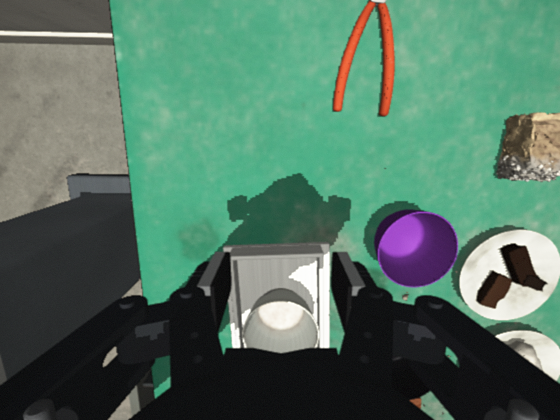

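The rear wall's outer edge is at row ~246, columns 230–328, slightly further out than I computed. The purple cup is well clear to the right.

```bash
python3 - <<'E'
from h import *
i=eyes.camera_info('wrist')
print(plane(i,231,248,.034),plane(i,328,245,.034))
to((.54,.252,.032),np.radians(90.5))
E
```

```text
[0.48629035 0.2112734  0.034     ] [0.58561891 0.2163472  0.034     ]
shift [ -9.3   2.6 167.5] turn [-0.1 -0.3  0.5]
```

Request:
move_arm(
  motion=[-9,2.5,40,0,0,0.5,-9,2.5,80,0,0,0.5,-9,2.5,115,0,0,0.5,-9,2.5,145,0,0,0.5,-9,2.5,160,0,0,0.5,-9,2.5,167,0,0,0.5,-9,2.5,167,0,0,0.5],
)

```text
t: 2.73
eef_pos: [0.5418, 0.2427, 0.032]
eef_rot: [-2.223, -2.219, 0.005]
contact_force: [-0.8, -0.0, 0.5]
grip_width: 0.0511
grip_force: 0.0
```

```bash
python3 -c "
from h import *
st(); to((.5423,.04,.032),np.radians(90.5))"
```

```text
t 2.7333 p [0.5418 0.2427 0.032 ] yaw 89.9 z [-0.003 -0.002 -1.   ] F [-0.8 -0.   0.5] w 0.05105380585847733 q [-0.03  0.64 -0.58  1.84  0.47  0.8  -0.85]
shift [-202.7    0.9    0.3] turn [-0.1  0.1 -0.6]
```

Request:
move_arm(
  motion=[-5,0,0,0,0,-0.6,-11,0,0,0,0,-0.6,-14,0,0,0,0,-0.6,-17,0,0,0,0,-0.6,-21,0,0,0,0,-0.6,-26,0,0,0,0,-0.6,-32,0,0,0,0,-0.6,-38,0,0,0,0,-0.6,-44,0,0,0,0,-0.6,-50,0,0,0,0,-0.6,-55,0,0,0,0,-0.6,-59,0,0,0,0,-0.6],
)

```text
t: 3.73
eef_pos: [0.5428, 0.1871, 0.0343]
eef_rot: [-2.209, -2.231, -0.006]
contact_force: [0.3, 5.3, 2.2]
grip_width: 0.0512
grip_force: 2.8
```

Request:
move_arm(
  motion=[-3,0,0,0,0,0,-7,0,0,0,0,0,-11,0,0,0,0,0,-15,0,0,0,0,0,-18,0,0,0,0,0,-20,0,0,0,0,0,-20,0,0,0,0,0],
)

```text
t: 4.32
eef_pos: [0.5429, 0.167, 0.0343]
eef_rot: [-2.21, -2.231, -0.005]
contact_force: [-0.1, 5.4, 3.6]
grip_width: 0.0513
grip_force: 2.4
```

```bash
python3 - <<'E'
from h import *
p,d,i=cam('top'); st()
c=p[175:285,155:335]; c=cv2.resize(c,None,fx=4.4,fy=4.4,interpolation=cv2.INTER_CUBIC); save('crop2',c)
E
```

```text
t 4.3667 p [0.5429 0.167  0.0342] yaw 90.57 z [ 0.001  0.003 -1.   ] F [-0.5  4.9  3.3] w 0.05130806043241646 q [ 0.11  0.6  -0.58  1.91  0.46  0.77 -0.72]
```

View pics/crop2.png

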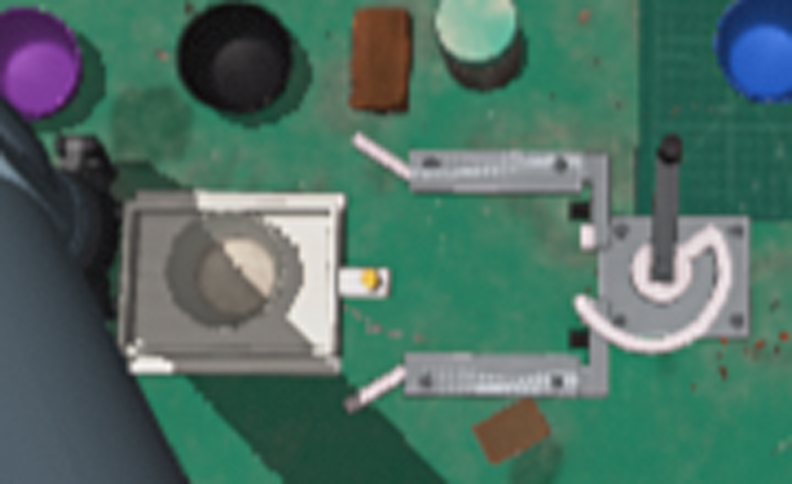

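The tray is now square to the dock and the cup is upright. The pin at (370,280) is a few mm low of the gap centre (~273), so I'll push on while drifting toward world +x.

```bash
python3 - <<'E'
from h import *
i=eyes.camera_info('top')
W=lambda u,v,z: plane(i,155+(u+.5)/4.4-.5,175+(v+.5)/4.4-.5,z)
o=np.array([.54233,-.07397]);a=np.radians(-89.55);R=np.array([[np.cos(a),-np.sin(a)],[np.sin(a),np.cos(a)]])
for P in (W(370,280,.038),W(344,197,.008),W(341,372,.008),W(344,209,.034),W(121,207,.034)): print(P.round(4),((P[:2]-o)@R*1000).round(1))
E
```

```text
[ 0.5341 -0.0057  0.038 ] [-68.3  -7.7]
[0.5926 0.0175 0.008 ] [-91.1  51. ]
[0.4761 0.0144 0.008 ] [-88.9 -65.5]
[0.5807 0.0137 0.034 ] [-87.3  39. ]
[0.5789 0.1599 0.034 ] [-233.6   38.4]
```

Request:
move_arm(
  motion=[-2,1,0,0,0,0,-5,2.2,0,0,0,0,-8,3.4,0,0,0,0,-11,4.6,0,0,0,0,-14,5.8,0,0,0,0,-17,7,0,0,0,0,-20,8.2,0,0,0,0,-22,9,0,0,0,0,-24,9.5,0,0,0,0,-24,9.5,0,0,0,0],
)

```text
t: 5.2
eef_pos: [0.5515, 0.1441, 0.0341]
eef_rot: [-2.208, -2.23, -0.003]
contact_force: [-1.2, 6.4, 4.8]
grip_width: 0.0514
grip_force: 3.1
```

```bash
python3 - <<'E'
from h import *
p,d,i=cam('top'); st()
c=p[175:285,155:335]; c=cv2.resize(c,None,fx=4.4,fy=4.4,interpolation=cv2.INTER_CUBIC); save('crop3',c)
W=lambda u,v,z: plane(i,155+(u+.5)/4.4-.5,175+(v+.5)/4.4-.5,z)
o=np.array([.54233,-.07397]);a=np.radians(-89.55);R=np.array([[np.cos(a),-np.sin(a)],[np.sin(a),np.cos(a)]])
# brass pin: yellow blob
h=cv2.cvtColor(p,cv2.COLOR_RGB2HSV); m=cv2.inRange(h,(18,120,120),(32,255,255)); m[:220]=0;m[255:]=0;m[:,:215]=0;m[:,300:]=0
v,u=np.nonzero(m); print(u,v); P=plane(i,u.mean(),v.mean(),.036); print(P,(P[:2]-o)@R*1000)
E
```

```text
t 5.25 p [0.5515 0.1441 0.0341] yaw 90.56 z [-0.001  0.004 -1.   ] F [-2.2  5.6  5.3] w 0.051754082009768825 q [ 0.15  0.6  -0.58  1.9   0.46  0.77 -0.67]
[247 246 247 248 246 247 248 247] [235 236 236 236 237 237 237 238]
[ 0.53981878 -0.02893967  0.036     ] [-45.04866294  -2.15747586]
```

View pics/crop3.png

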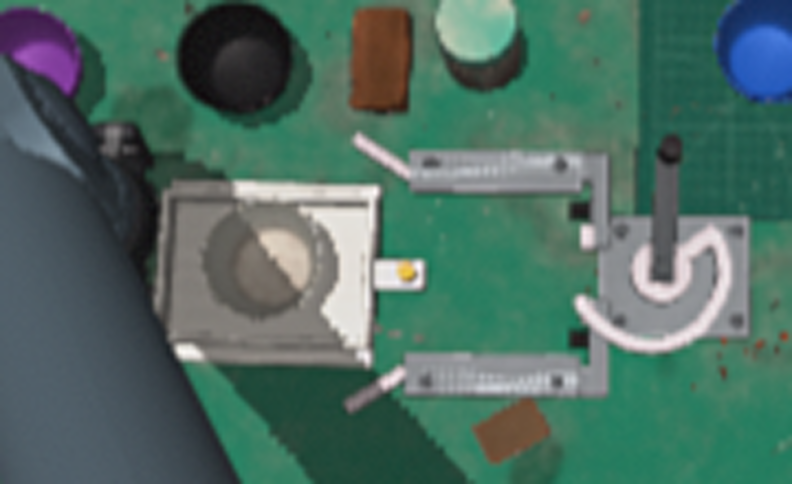

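The pin is now about 2 mm off the dock axis and the tray is square. I'll push on into the slots.

Request:
move_arm(
  motion=[-3,0.8,0,0,0,0,-7,1.6,0,0,0,0,-11,2.2,0,0,0,0,-15,2.2,0,0,0,0,-19,2.2,0,0,0,0,-23,2.2,0,0,0,0,-27,2.2,0,0,0,0,-31,2.2,0,0,0,0,-35,2.2,0,0,0,0,-39,2.2,0,0,0,0,-43,2.2,0,0,0,0,-47,2.2,0,0,0,0],
)

```text
t: 6.25
eef_pos: [0.5535, 0.0996, 0.0341]
eef_rot: [-2.205, -2.23, -0.006]
contact_force: [-2.2, 8.4, 5.6]
grip_width: 0.0512
grip_force: 4.7
```

```bash
cat > pin.py <<'E'
from h import *
p,d,i=cam('top'); st()
o=np.array([.54233,-.07397]);a=np.radians(-89.55);R=np.array([[np.cos(a),-np.sin(a)],[np.sin(a),np.cos(a)]])
h=cv2.cvtColor(p,cv2.COLOR_RGB2HSV); m=cv2.inRange(h,(18,120,120),(32,255,255)); m[:220]=0;m[255:]=0;m[:,:215]=0;m[:,300:]=0
v,u=np.nonzero(m); P=plane(i,u.mean(),v.mean(),.036); print(len(u),P,(P[:2]-o)@R*1000)
c=p[175:285,155:335]; c=cv2.resize(c,None,fx=4.4,fy=4.4,interpolation=cv2.INTER_CUBIC); save('crop_t%.0f'%(sense()['t']*10),c)
E
python3 pin.py
```

```text
t 6.3 p [0.5536 0.0983 0.0341] yaw 90.58 z [-0.002  0.006 -1.   ] F [-2.6  8.   6.6] w 0.05122685878922802 q [ 0.23  0.59 -0.58  1.92  0.45  0.76 -0.59]
10 [ 0.54305563 -0.07252226  0.036     ] [-1.44199476  0.73697968]
```

Request:
move_arm(
  motion=[-3,0,0,0,0,0,-7,0,0,0,0,0,-11,0,0,0,0,0,-15,0,0,0,0,0,-19,0,0,0,0,0,-23,0,0,0,0,0,-27,0,0,0,0,0,-31,0,0,0,0,0,-35,0,0,0,0,0,-39,0,0,0,0,0,-43,0,0,0,0,0,-47,0,0,0,0,0],
)

```text
t: 7.3
eef_pos: [0.553, 0.0546, 0.0341]
eef_rot: [-2.202, -2.229, -0.006]
contact_force: [-4.8, 12.6, 6.8]
grip_width: 0.0515
grip_force: 6.2
```

Request:
move_arm(
  motion=[-4,0,0,0,0,0,-8,0,0,0,0,0,-12,0,0,0,0,0,-16,0,0,0,0,0,-20,0,0,0,0,0,-23,0,0,0,0,0,-26,0,0,0,0,0,-28,0,0,0,0,0,-28,0,0,0,0,0],
)

```text
t: 8.05
eef_pos: [0.5532, 0.0263, 0.0341]
eef_rot: [-2.202, -2.229, -0.005]
contact_force: [-4.0, 11.5, 9.2]
grip_width: 0.0512
grip_force: 5.9
```

```bash
python3 pin.py
```

```text
t 8.1 p [0.5533 0.0263 0.0341] yaw 90.7 z [-0.004  0.008 -1.   ] F [-4.6 11.3  8.6] w 0.051153604572347966 q [ 0.36  0.58 -0.58  1.94  0.44  0.75 -0.45]
8 [ 0.54521468 -0.14577682  0.036     ] [71.82726123  2.32062753]
```

Request:
move_arm(
  motion=[-3,-1,0,0,0,0,-6,-1.5,0,0,0,0,-9,-1.5,0,0,0,0,-12,-1.5,0,0,0,0,-12,-1.5,0,0,0,0],
)

```text
t: 8.52
eef_pos: [0.5532, 0.0132, 0.034]
eef_rot: [-2.204, -2.23, -0.007]
contact_force: [-1.3, 11.7, 5.9]
grip_width: 0.051
grip_force: 5.2
```

Request:
move_arm(
  motion=[-2,0,0,0,0,0,-4,0,0,0,0,0,-5,0,0,0,0,0,-5,0,0,0,0,0],
)

```text
t: 8.85
eef_pos: [0.5532, 0.0113, 0.0341]
eef_rot: [-2.201, -2.23, -0.011]
contact_force: [-2.1, 15.5, 4.8]
grip_width: 0.0514
grip_force: 7.2
```

```bash
python3 pin.py
```

```text
t 8.9 p [0.5532 0.0113 0.034 ] yaw 90.76 z [-0.001  0.011 -1.   ] F [-0.9 13.7  5.2] w 0.051049457637102294 q [ 0.39  0.58 -0.58  1.94  0.44  0.75 -0.42]
9 [ 0.54505269 -0.16034448  0.036     ] [86.39319644  2.04422987]
```

Request:
move_arm(
  motion=[-2,0,0,0,0,0,-4,0,0,0,0,0,-4,0,0,0,0,0],
)

```text
t: 9.15
eef_pos: [0.5532, 0.011, 0.0341]
eef_rot: [-2.198, -2.229, -0.017]
contact_force: [-2.1, 19.7, 4.1]
grip_width: 0.0515
grip_force: 9.5
```

```bash
python3 pin.py
```

```text
t 9.2 p [0.5532 0.011  0.0341] yaw 90.83 z [-0.     0.016 -1.   ] F [-1.9 18.2  4.1] w 0.051222939500586075 q [ 0.4   0.58 -0.58  1.94  0.43  0.74 -0.42]
9 [ 0.54505269 -0.16034448  0.036     ] [86.39319644  2.04422987]
```

```bash
python3 - <<'E'
from h import *
p,d,i=cam('top'); st()
c=p[195:275,225:335]; c=cv2.resize(c,None,fx=7.2,fy=7.2,interpolation=cv2.INTER_CUBIC); save('crop4',c)
E
```

```text
t 9.25 p [0.5532 0.011  0.0341] yaw 90.83 z [-0.     0.016 -1.   ] F [-1.7 19.7  4.6] w 0.05121078828448762 q [ 0.4   0.58 -0.58  1.94  0.43  0.74 -0.42]
```

View pics/crop4.png

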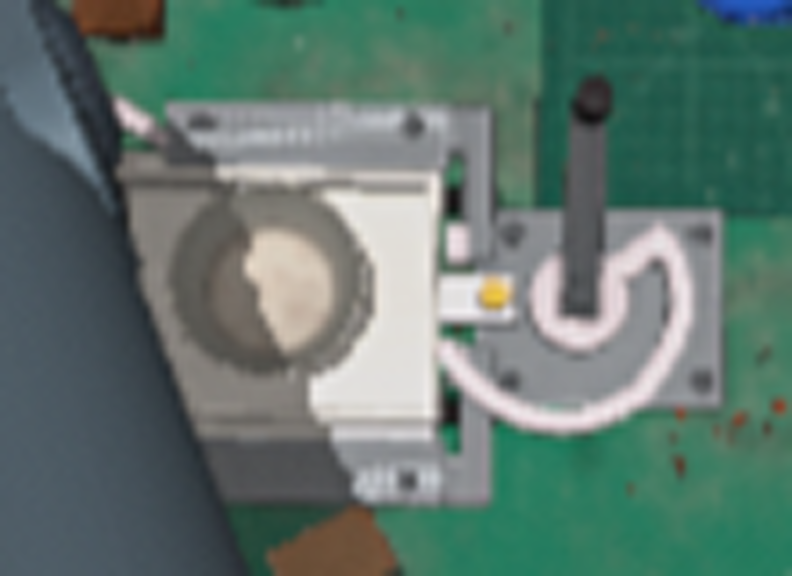

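The tray wall hides most of the black buffers, so they are compressed, and the tray is at or within a few mm of home. The hook tip is at (440,345), beside the pin at (493,292), and the cup is upright. I'll back off and rise.

Request:
move_arm(
  motion=[5,0,0,0,0,0,12,0,0,0,0,0,25,0,0,0,0,0,40,0,0,0,0,0,45,0,-30,0,0,0,45,0,-70,0,0,0,45,0,-110,0,0,0,45,0,-140,0,0,0,45,0,-150,0,0,0],
  grip=60,
)

```text
t: 10.0
eef_pos: [0.5567, 0.0421, 0.1882]
eef_rot: [2.208, 2.225, 0.006]
contact_force: [1.6, 0.3, 0.6]
grip_width: 0.0514
grip_force: 0.0
```

```bash
python3 pin.py; python3 - <<'E'
from h import *
p,d,i=cam('top')
# knob: dark blob
m=cv2.inRange(p,(0,0,0),(45,45,45)); n,l,s,c=cv2.connectedComponentsWithStats(m[200:220,298:316])
print(s[1:],c[1:]+[298,200])
for k in c[1:]: print(plane(i,k[0]+298,k[1]+200,.081))
p2,d2,i2=cam('scene'); save('scene2',p2)
c2=cv2.resize(p2[170:330,180:350],None,fx=3.6,fy=3.6,interpolation=cv2.INTER_CUBIC); save('sc2',c2)
print('pred knob in scene',proj(i2,(.6163,-.1963,.081)))
to((.6163,-.1963,.25),np.radians(90))
E
```

```text
t 10.05 p [0.5569 0.0421 0.1882] yaw 90.42 z [ 0.008 -0.002 -1.   ] F [0.3 0.1 1.2] w 0.0508951431604605 q [ 0.43  0.36 -0.69  1.86  0.27  1.01 -0.36]
9 [ 0.54505269 -0.16034448  0.036     ] [86.39319644  2.04422987]
[[7 9 4 3 9]] [[306.33333333 210.33333333]]
[ 0.6110661  -0.19479713  0.081     ]
pred knob in scene (np.float64(283.76116331060564), np.float64(195.73752200729905))
shift [-238.5   60.6  -66.3] turn [-0.   0.1  0.4]
```

View pics/sc2.png

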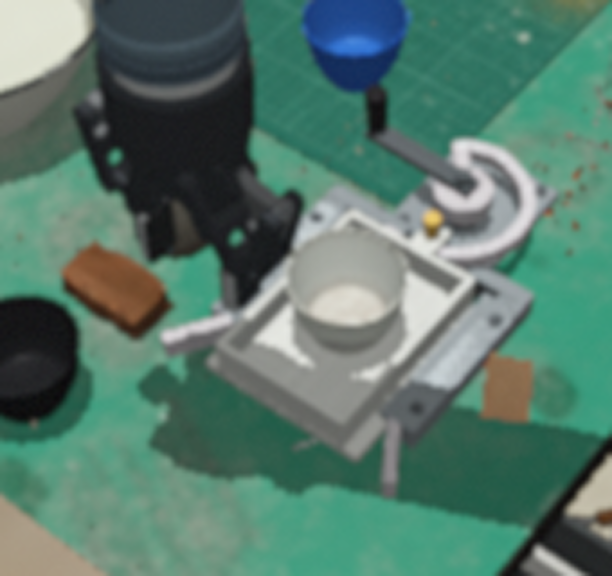

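The knob top in the scene view is at about full pixel (284,195), which agrees with the top-view estimate. The tray stayed put and the cup is upright. I'll move closer and use the wrist camera for an exact knob and axis fix.

Request:
move_arm(
  motion=[-292,35,-12,0,0,0,-292,35,-12,0,0,0,-292,35,-12,0,0,0,-292,35,-12,0,0,0,-292,35,-12,0,0,0,-292,35,-12,0,0,0,-292,35,-12,0,0,0,-292,35,-12,0,0,0,-292,35,-12,0,0,0,-292,35,-12,0,0,0],
  grip=60,
)

```text
t: 10.98
eef_pos: [0.5897, -0.2484, 0.1919]
eef_rot: [-2.209, -2.226, 0.003]
contact_force: [0.6, 1.8, -0.5]
grip_width: 0.0512
grip_force: 0.0
```

```bash
python3 - <<'E'
from h import *
p,d,i=cam('wrist'); save('w2',p); st()
import pickle; pickle.dump((p,d,i),open('w2.pkl','wb'))
print('pred knob',proj(i,(.618,-.196,.081)),'axis',proj(i,(.545,-.193,.046)),'pin',proj(i,(.5451,-.1603,.038)))
E
```

```text
t 11.0333 p [ 0.5904 -0.2465  0.1926] yaw 90.63 z [-0.004  0.003 -1.   ] F [ 0.1  1.1 -0.9] w 0.05131456399287286 q [ 0.76  0.49 -0.56  1.65  0.28  1.09  0.13]
pred knob (np.float64(320.23454541868045), np.float64(151.88468661229882)) axis (np.float64(231.52660476228746), np.float64(144.8105144860328)) pin (np.float64(231.7479529174151), np.float64(105.6890373056954))
```

View pics/w2.png

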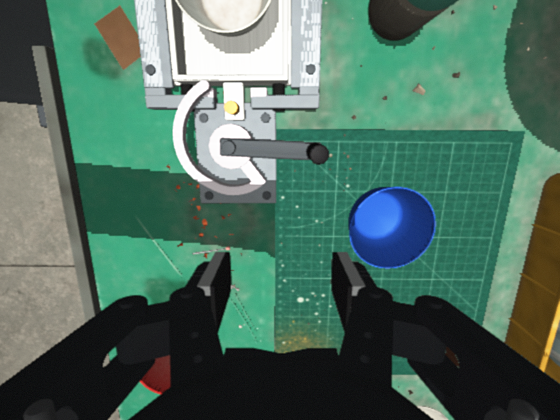

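The wrist view shows the knob top at (319,153), the lever pivot at (229,147) and the pin at (232,107). The tray wall is against the pads and the hook tip lies beside the pin.

```bash
cat > plan.py <<'E'
from h import *
import pickle
p,d,i=pickle.load(open('w2.pkl','rb'))
K=plane(i,318.5,153,.081)[:2]; A=plane(i,229,147,.046)[:2]; P=plane(i,232,107,.038)[:2]
L=plane(i,173,81,.034);Rr=plane(i,290,82,.034)
if __name__=='__main__':
    print('K',K,'A',A,'P',P,'r',np.hypot(*(K-A)),'A-P',np.hypot(*(A-P)),'ang',np.degrees(np.arctan2(*(K-A)[::-1])),'wall',L,Rr)
    to((K[0],K[1],.15),np.radians(150)); to((K[0],K[1],.078),np.radians(150))
E
python3 plan.py
```

```text
K [ 0.61671893 -0.19684161] A [ 0.5427258  -0.19487972] P [ 0.54527877 -0.16137209] r 0.07401912680451984 A-P 0.03360474255230267 ang -1.5188137075956407 wall [ 0.49452979 -0.14025344  0.034     ] [ 0.59535407 -0.14044401  0.034     ]
shift [49.2 27.  42.7] turn [ -0.1  -0.3 -59.4]
shift [ 49.   27.4 114.7] turn [ -0.1  -0.3 -59.4]
```

Request:
move_arm(
  motion=[49,27,43,0,0,-7,49,27,43,0,0,-14,49,27,43,0,0,-21,49,27,43,0,0,-28,49,27,43,0,0,-35,49,27,43,0,0,-42,49,27,43,0,0,-49,49,27,43,0,0,-56,49,27,43,0,0,-60,49,27,43,0,0,-60,49,27,43,0,0,-60,49,27,43,0,0,-60],
  grip=45,
)

```text
t: 12.03
eef_pos: [0.6181, -0.1975, 0.152]
eef_rot: [-0.797, -3.038, -0.001]
contact_force: [-0.9, -0.4, -0.1]
grip_width: 0.0385
grip_force: 0.0
```

```bash
python3 -c "
from plan import *
st(); to((K[0],K[1],.078),np.radians(150))"
```

```text
t 12.0333 p [ 0.6181 -0.1975  0.152 ] yaw 150.6 z [-0.001  0.001 -1.   ] F [-0.9 -0.4 -0.1] w 0.03850222068947231 q [ 0.81  0.61 -0.76  1.65  0.47  1.07  0.97]
shift [ 1.5 -0.2 74. ] turn [ 0.  -0.1  0.6]
```

Request:
move_arm(
  motion=[1.5,0,20,0,0,0,1.5,0,40,0,0,0,1.5,0,55,0,0,0,1.5,0,67,0,0,0,1.5,0,74,0,0,0,1.5,0,74,0,0,0],
  grip=45,
)

```text
t: 12.53
eef_pos: [0.6157, -0.1981, 0.0761]
eef_rot: [-0.798, -3.035, -0.0]
contact_force: [-0.2, 0.1, -0.6]
grip_width: 0.0379
grip_force: 0.0
```

Request:
move_arm(
  motion=[0,0,0,0,0,0,0,0,0,0,0,0,0,0,0,0,0,0,0,0,0,0,0,0],
  grip=25,
)

```text
t: 12.87
eef_pos: [0.6179, -0.1986, 0.0794]
eef_rot: [0.798, 3.036, -0.0]
contact_force: [0.3, 0.3, 0.9]
grip_width: 0.0215
grip_force: 0.0
```

```bash
cat >> plan.py <<'E'
def arc(deg,yaw,n):  # deg: cam joint targets end, from current; prints n rows in tool frame
    s=sense(); R=Rn.from_rotvec(s['eef_rot']); r=.0745; C=K-[r,0]
    e=s['eef_pos'][:2]-C; a0=-np.degrees(np.arctan2(e[1],e[0])); M=R.as_matrix(); y0=np.degrees(np.arctan2(M[1,0],M[0,0]))
    print('a0',a0,'yaw',y0)
    for k in range(1,n+1):
        a=np.radians(a0+(deg-a0)*k/n); P=np.array([C[0]+r*np.cos(a),C[1]-r*np.sin(a),.078])
        print((R.inv().apply(P-s['eef_pos'])*1000).round(1),round(y0-(y0+(yaw-y0)*k/n),1))
E
python3 -c "
from plan import *
st(); arc(40,123,10)"
```

```text
t 12.8667 p [ 0.6179 -0.1986  0.0794] yaw 150.54 z [ 0.002 -0.001 -1.   ] F [0.3 0.3 0.9] w 0.021470453659428942 q [ 0.78  0.69 -0.71  1.69  0.54  0.96  0.92]
a0 1.3230588197783064 yaw 150.5435983730027
[-1.2 -5.1  1.4] 2.8
[-3.1 -9.7  1.4] 5.5
[ -4.7 -14.5   1.4] 8.3
[ -5.9 -19.4   1.4] 11.0
[ -6.9 -24.3   1.4] 13.8
[ -7.5 -29.3   1.4] 16.5
[ -7.7 -34.3   1.4] 19.3
[ -7.7 -39.3   1.4] 22.0
[ -7.2 -44.4   1.4] 24.8
[ -6.5 -49.3   1.4] 27.5
```

Request:
move_arm(
  motion=[-1,-5,0,0,0,3,-3,-10,0,0,0,5.5,-4.5,-14.5,0,0,0,8,-6,-19.5,0,0,0,11,-7,-24.5,0,0,0,14,-7.5,-29.5,0,0,0,16.5,-7.5,-34.5,0,0,0,19,-7.5,-39.5,0,0,0,22,-7,-44.5,0,0,0,25,-6.5,-49.5,0,0,0,27.5],
  grip=25,
)

```text
t: 13.7
eef_pos: [0.6001, -0.2448, 0.0795]
eef_rot: [1.499, 2.757, 0.003]
contact_force: [0.8, -0.3, 0.3]
grip_width: 0.0211
grip_force: 0.7
```

```bash
python3 pin.py;python3 -c "
from plan import *
arc(85,92,11)"
```

```text
t 13.75 p [ 0.5991 -0.2463  0.0794] yaw 122.78 z [ 0.003 -0.002 -1.   ] F [-0.4 -0.1 -0.1] w 0.02135248972991074 q [ 0.79  0.66 -0.61  1.7   0.45  0.93  0.57]
8 [ 0.54473019 -0.15647215  0.036     ] [82.51845505  1.7521568 ]
a0 41.02533222884203 yaw 122.77727658201829
[-0.4 -5.3  1.4] 2.8
[ -1.3 -10.4   1.4] 5.6
[ -1.9 -15.6   1.4] 8.4
[ -2.1 -20.8   1.4] 11.2
[ -1.9 -26.    1.4] 14.0
[ -1.4 -31.1   1.4] 16.8
[ -0.5 -36.3   1.4] 19.6
[  0.7 -41.3   1.3] 22.4
[  2.3 -46.2   1.3] 25.2
[  4.2 -51.1   1.3] 28.0
[  6.5 -55.8   1.3] 30.8
```

```bash
python3 - <<'E'
from h import *
p,d,i=cam('wrist'); q,_,_=cam('scene'); t,_,_=cam('top')
a=cv2.resize(p,(440,330)); b=cv2.resize(q[170:300,200:340],(355,330),interpolation=cv2.INTER_CUBIC); c=cv2.resize(t[195:275,225:335],(371,270),interpolation=cv2.INTER_CUBIC)
o=np.zeros((600,795,3),np.uint8); o[:330,:440]=a;o[:330,440:]=b;o[330:,:371]=c; 
w=cv2.resize(p[0:250,130:450],(345,270)); o[330:,400:745]=w; save('final',o)
E
```

```text
(no output)
```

View pics/final.png

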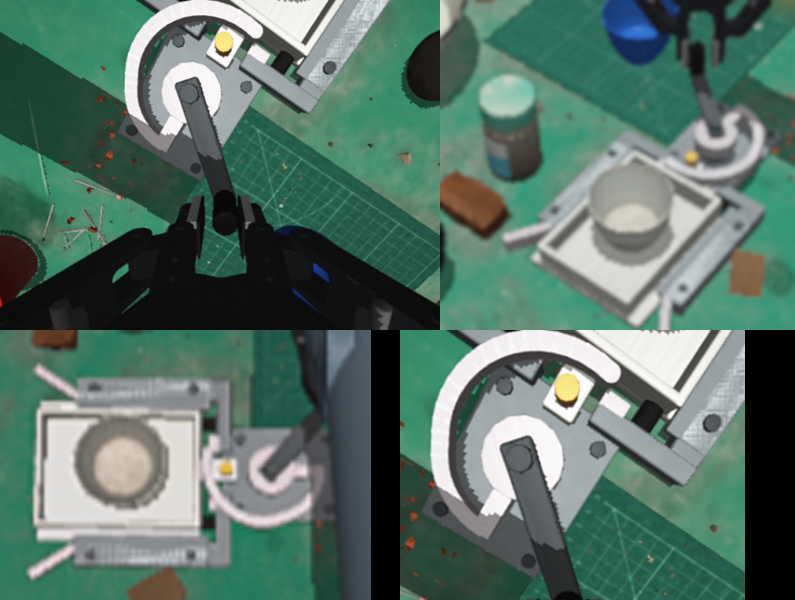

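The composite shows the knob caged between the fingers. The hook has passed behind the pin, at about (225,40) in the top-left panel, so the pin is captured with the cup upright. I'll carry on round the arc.

Request:
move_arm(
  motion=[-0.5,-5.5,0.5,0,0,3,-1.5,-10.5,1,0,0,5.5,-2,-15.5,1,0,0,8.5,-2,-21,1,0,0,11,-2,-26,1,0,0,14,-1.5,-31,1,0,0,17,-0.5,-36.5,1,0,0,19.5,0.5,-41.5,1,0,0,22.5,2.5,-46.5,1,0,0,25,4,-51,1,0,0,28,6.5,-56,1,0,0,31],
  grip=25,
)

```text
t: 14.82
eef_pos: [0.549, -0.2698, 0.0779]
eef_rot: [2.181, 2.258, 0.002]
contact_force: [1.0, -1.3, -0.1]
grip_width: 0.0214
grip_force: 0.6
```

```bash
python3 pin.py;python3 -c "
from plan import *
arc(130,62,11)"
```

```text
t 14.8667 p [ 0.5473 -0.2701  0.0777] yaw 91.86 z [ 0.    -0.001 -1.   ] F [-0.6 -0.4  0.6] w 0.02155056396769713 q [ 0.79  0.57 -0.5   1.8   0.35  0.86  0.16]
9 [ 0.54463869 -0.15591977  0.036     ] [81.9653727   1.66498908]
a0 85.99213781713894 yaw 91.86118206236583
[-1.1 -5.2 -0.3] 2.7
[ -0.8 -10.3  -0.3] 5.4
[ -0.1 -15.5  -0.3] 8.1
[  1.  -20.6  -0.3] 10.9
[  2.4 -25.6  -0.3] 13.6
[  4.2 -30.5  -0.3] 16.3
[  6.3 -35.2  -0.3] 19.0
[  8.7 -39.8  -0.4] 21.7
[ 11.5 -44.3  -0.4] 24.4
[ 14.5 -48.5  -0.4] 27.1
[ 17.9 -52.5  -0.4] 29.9
```

Request:
move_arm(
  motion=[-1,-5,0,0,0,2.5,-1,-10.5,0,0,0,5.5,0,-15.5,0,0,0,8,1,-20.5,0,0,0,11,2.5,-25.5,0,0,0,13.5,4,-30.5,0,0,0,16.5,6.5,-35,0,0,0,19,8.5,-40,0,0,0,21.5,11.5,-44.5,0,0,0,24.5,14.5,-48.5,0,0,0,27,18,-52.5,0,0,0,30],
  grip=25,
)

```text
t: 15.78
eef_pos: [0.4966, -0.256, 0.0779]
eef_rot: [2.688, 1.615, 0.004]
contact_force: [3.7, -5.3, -3.5]
grip_width: 0.0213
grip_force: 2.7
```

```bash
python3 pin.py;python3 -c "
from plan import *
arc(184,20,12)"
```

```text
t 15.8333 p [ 0.4953 -0.2551  0.0778] yaw 61.9 z [ 0.002 -0.003 -1.   ] F [ 0.9 -2.7  0.7] w 0.021501593378020697 q [ 0.74  0.47 -0.4   1.93  0.26  0.79 -0.29]
10 [ 0.54553533 -0.16058946  0.036     ] [86.64195982  2.52493274]
a0 128.8525689539093 yaw 61.89928258669097
[ 1.7 -5.8 -0.2] 3.5
[  3.5 -11.5  -0.3] 7.0
[  5.7 -17.   -0.3] 10.5
[  8.4 -22.3  -0.3] 14.0
[ 11.5 -27.4  -0.3] 17.5
[ 15.1 -32.2  -0.3] 20.9
[ 18.9 -36.8  -0.4] 24.4
[ 23.2 -41.   -0.4] 27.9
[ 27.7 -44.8  -0.4] 31.4
[ 32.6 -48.3  -0.4] 34.9
[ 37.7 -51.4  -0.4] 38.4
[ 43.1 -54.   -0.5] 41.9
```

Request:
move_arm(
  motion=[1.5,-6,0,0,0,3.5,3.5,-11.5,0,0,0,7,5.5,-17,0,0,0,10.5,8.5,-22.5,0,0,0,14,11.5,-27.5,0,0,0,17.5,15,-32,0,0,0,21,19,-37,0,0,0,24.5,23,-41,0,0,0,28,27.5,-45,0,0,0,31.5,32.5,-48.5,0,0,0,35,37.5,-51.5,0,0,0,38.5,43,-54,0,0,0,42],
  grip=25,
)

```text
t: 16.83
eef_pos: [0.4667, -0.1929, 0.0777]
eef_rot: [3.09, 0.545, -0.002]
contact_force: [0.6, -16.8, -2.5]
grip_width: 0.0211
grip_force: 8.4
```

```bash
python3 pin.py;python3 -c "
from plan import *
arc(190,20,3)"
```

```text
t 16.8833 p [ 0.4667 -0.1934  0.0776] yaw 19.91 z [-0.    -0.005 -1.   ] F [-0.4 -5.6 -1.4] w 0.021619558401580863 q [ 0.56  0.37 -0.28  2.06  0.16  0.73 -1.05]
5 [ 0.54641905 -0.16171415  0.036     ] [87.77355476  3.3997897 ]
a0 -177.38715708749223 yaw 19.908295088172853
[130.8 -13.8  -0.8] -0.0
[ 7.310e+01  1.034e+02 -1.000e-01] -0.1
[ 5.2 -8.2 -0.5] -0.1
```

Request:
move_arm(
  motion=[1,-3,0,0,0,0,2,-6,0,0,0,0,2,-6,0,0,0,0,2,-6,0,0,0,0],
  grip=25,
)

```text
t: 17.22
eef_pos: [0.4667, -0.1929, 0.0777]
eef_rot: [3.084, 0.541, -0.0]
contact_force: [0.3, -16.0, -5.3]
grip_width: 0.0215
grip_force: 7.3
```

```bash
python3 pin.py;python3 - <<'E'
from plan import *
p,d,i=cam('wrist'); save('w3',p)
m=cv2.inRange(p,(0,0,0),(70,70,70)); 
print('axis px',proj(i,(A[0],A[1],.046)),'knobs', [tuple(np.round(proj(i,(A[0]+.075*np.cos(a),A[1]-.075*np.sin(a),.046)),0)) for a in np.radians([165,172,180,187])])
u,v=proj(i,(A[0],A[1],.046))
for r in(.035,.045,.055): # find lever angle by darkness over arc
    b=[]
    for a in range(140,215): 
        x=proj(i,(A[0]+r*np.cos(np.radians(a)),A[1]-r*np.sin(np.radians(a)),.046)); x=np.round(x).astype(int)
        if 0<=x[0]<560 and 0<=x[1]<420: 
            if p[x[1],x[0]].max()<90: b.append(a)
    print(r,b)
E
```

```text
t 17.2667 p [ 0.4667 -0.1929  0.0776] yaw 19.89 z [ 0.002 -0.01  -1.   ] F [  0.7 -15.4  -5.4] w 0.02133358067648602 q [ 0.55  0.37 -0.28  2.06  0.16  0.73 -1.06]
1 [ 0.5469549  -0.15999517  0.036     ] [86.05884193  3.94912468]
axis px (np.float64(338.16806688262466), np.float64(122.72005920873178)) knobs [(np.float64(320.0), np.float64(264.0)), (np.float64(303.0), np.float64(261.0)), (np.float64(285.0), np.float64(257.0)), (np.float64(270.0), np.float64(251.0))]
0.035 [141, 142, 143, 144, 145, 146, 147, 148, 149, 150, 151, 152, 153, 154, 155, 156, 157, 158, 159, 160, 161, 162, 163, 164, 165, 166, 167, 168, 169, 170, 171, 172, 173, 174, 175, 176, 177, 178, 179, 180, 181, 182, 183, 184, 185, 186, 187, 188, 189, 190, 191, 192, 193, 194, 195, 196, 197, 198, 199, 200, 201, 202, 203, 204, 205, 206, 207, 208, 209, 210, 211, 212, 213, 214]
0.045 [140, 141, 145, 146, 147, 148, 149, 150, 151, 152, 153, 154, 155, 156, 157, 158, 159, 160, 161, 162, 163, 164, 165, 166, 167, 168, 169, 170, 171, 172, 173, 174, 175, 176, 177, 178, 179, 180, 181, 182, 183, 184, 185, 186, 187, 188, 189, 190, 191, 192, 193, 194, 195, 196, 197, 198, 199, 200, 201, 202, 203, 204, 205, 206, 207, 208, 209, 210, 211, 212, 213, 214]
0.055 [140, 141, 142, 143, 144, 145, 146, 147, 148, 149, 150, 151, 152, 153, 154, 155, 156, 157, 158, 159, 160, 161, 162, 163, 164, 165, 166, 167, 168, 169, 170, 171, 172, 173, 174, 175, 176, 177, 178, 179, 180, 181, 182, 183, 184, 185, 186, 187, 188, 189, 190, 191, 192, 193, 194, 195, 196, 197, 198, 199, 200, 201, 202, 203, 204, 205, 206, 207, 208, 209, 210, 211, 212, 213, 214]
```

The lever stalls firmly (16 N, no further travel) with the knob at the 180° position. That is the cam's stop, so I'll relax, open and rise.

Request:
move_arm(
  motion=[-1.5,4,0,0,0,0,-2.5,7,0,0,0,0,-2.5,7,0,0,0,0,-2.5,7,0,0,0,0],
  grip=45,
)

```text
t: 17.65
eef_pos: [0.4673, -0.1902, 0.0772]
eef_rot: [-3.092, -0.55, 0.0]
contact_force: [0.5, -0.9, 0.3]
grip_width: 0.0386
grip_force: 0.0
```

Request:
move_arm(
  motion=[0,0,-10,0,0,0,0,0,-30,0,0,0,0,0,-60,0,0,0,0,0,-95,0,0,0,0,0,-130,0,0,0,-30,30,-150,0,0,0,-60,60,-150,0,0,0,-80,80,-150,0,0,0,-80,80,-150,0,0,0],
  grip=45,
)

```text
t: 18.4
eef_pos: [0.4153, -0.3018, 0.229]
eef_rot: [3.091, 0.53, -0.002]
contact_force: [0.3, 0.2, -0.3]
grip_width: 0.039
grip_force: 0.0
```

```bash
python3 pin.py; python3 - <<'E'
from plan import *
p,d,i=cam('scene'); save('end',p)
# knob found by depth at expected locked place
t,dt,it=cam('top')
for n,(pp,dd,ii) in {'scene':(p,d,i),'top':(t,dt,it)}.items():
    for a in (165,172,176,180,184):
        r=np.radians(a); P=(A[0]+.075*np.cos(r),A[1]-.075*np.sin(r),.081); u,v=np.round(proj(ii,P)).astype(int); print(n,a,(u,v),pp[v,u],dep(ii,u,v,dd[v,u]).round(3))
# cup rim in top: bright disc height
u,v=np.round(proj(it,(.545,-.06,.05))).astype(int); print([dep(it,a,v,dt[v,a])[2].round(3) for a in range(u-22,u+24,3)])
st()
E
```

```text
t 18.45 p [ 0.4171 -0.2979  0.2284] yaw 19.63 z [ 0.    -0.002 -1.   ] F [ 0.4  0.4 -1. ] w 0.03848215973964969 q [ 0.74  0.16 -0.22  1.94  0.04  1.04 -0.73]
9 [ 0.54511435 -0.16319238  0.036     ] [89.24149153  2.08352324]
scene 165 (np.int64(339), np.int64(219)) [120 121  96] [ 0.504 -0.276  0.003]
scene 172 (np.int64(338), np.int64(221)) [101 149 125] [ 0.503 -0.271  0.   ]
scene 176 (np.int64(337), np.int64(223)) [49 61 54] [ 0.467 -0.2    0.082]
scene 180 (np.int64(335), np.int64(224)) [37 38 39] [ 0.468 -0.194  0.083]
scene 184 (np.int64(334), np.int64(226)) [29 29 30] [ 0.467 -0.188  0.081]
top 165 (np.int64(313), np.int64(262)) [ 67 119  94] [ 0.474 -0.22   0.002]
top 172 (np.int64(310), np.int64(262)) [ 41 123  96] [ 0.473 -0.211 -0.   ]
top 176 (np.int64(308), np.int64(262)) [46 53 48] [ 0.469 -0.201  0.08 ]
top 180 (np.int64(306), np.int64(262)) [58 54 55] [ 0.469 -0.195  0.084]
top 184 (np.int64(304), np.int64(262)) [55 49 51] [ 0.469 -0.19   0.078]
[np.float64(0.003), np.float64(0.03), np.float64(0.012), np.float64(0.005), np.float64(0.007), np.float64(0.046), np.float64(0.023), np.float64(0.021), np.float64(0.019), np.float64(0.019), np.float64(0.02), np.float64(0.022), np.float64(0.021), np.float64(0.054), np.float64(0.005), np.float64(0.011)]
t 18.55 p [ 0.4195 -0.2933  0.2277] yaw 20.07 z [ 0.001  0.001 -1.   ] F [ 0.8  0.6 -0.6] w 0.0385299174838306 q [ 0.74  0.16 -0.23  1.94  0.04  1.04 -0.73]
```

```bash
python3 -c "
from rig import finish_job
print(finish_job())"
```

```text
the job is handed in; nothing more can be done
None
```

The job is handed in at about 18.5 s: the tray slid into the dock against the buffers, the cam lever swung its full half turn to its stop, and the pin measures home to within about 2 mm, with the cup upright in the tray and the arm clear of everything.

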